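Clamp a honing stone upright in its fixture

ROBOT

A 7-joint arm with a two-finger parallel gripper is mounted at the origin on the work surface. World frame = base frame: x ahead of the robot, y to its left, z up, the work surface at z = 0. Lengths are in m, angles in rad, forces in N, time in s.
With the tool pointing down it reaches from about 0.4 to 0.85 m from the base axis. Payload 10.4 kg.
Tool frame: the origin (TCP) lies at the very end of the fingers, on their centre line; the grasp point (between the pads) lies 19 mm behind it; z points along the fingers, y is the line along which they close (so a half turn about z gives the same grasp; the last joint's range is limited). The gripper opens to 87 mm and grips with 3 to 60 N. Pads are 19 mm wide; open, the fingers measure 117 mm over their backs; the gripper's body (75 mm by 190 mm) begins 51 mm behind the grasp point.
Start: joints at [-1.235, 0.332, -0.065, 1.46, 0.022, 1.35, -0.088], TCP at [0.219, 0.585, 0.223] pointing down, gripper open.
Joint ranges: [-2.6, 2.6], [-0.5, 2.12], [-1.47, 1.34], [0.16, 2.42], [-1.27, 4.41], [0.06, 2.06], [-2.6, 2.6]. Speed limits (rad/s): [2.22, 2.22, 2.79, 2.79, 3.14, 3.14, 3.14].

INTERFACE

Orientations are given as a unit quaternion [x, y, z, w].
In Python, from bench import status, camera, order gives the robot as it stands.
- The arm moves only by the tool jog_arm, never from a script. Its argument "plan" is a list of rows, each a list of 7 numbers: the turn, a rotation vector about the tool's x, y, z in rad, then the shift along the tool's x, y, z in mm, then the opening, from -1 (shut) to 1 (fully open). A call has 1 to 12 rows; each row is the pose to reach, as a shift and turn from the pose commanded when the call began, along the tool's axes at that moment; what a row does not reach only later rows make up. A row lasts 1/10 s, in which the tool goes at most 50 mm and 8.59 degrees, less where a joint would pass 70% of its speed; a pose out of reach is approached as far as the arm can. A call with a gripper value outside its range is refused whole. The fingers move at their own pace and stop on an object; "squeeze" is the grip in N (left out, the last holds). Time passes only in rows, so rows that repeat a pose let the fingers close. It gives the time, the measured TCP pose, the force, the opening and the grip force at its end, in the units of the state.
- status.read_state(): the state, without advancing time (a new reading comes with each control period).
- camera(name): name is "scene" or "side" or "wrist"; returns a dict with "image" (384x512x3 uint8, red, green, blue), "z_map" (384x512 float32, m along the optical axis (not along the pixel's ray), 0 where there is no reading), "fx", "fy", "cx", "cy" (pixels), "k1" (the pictures are not rectified: a ray, as slopes to the right and down, at radius r is drawn at 1 + k1 r^2 times it, then the intrinsics apply), "world_from_camera" (4x4, takes a point from camera to world coordinates); the wrist camera has in their place "mount" (4x4, takes a point from camera to tool coordinates, whose origin is the TCP and whose axes are the flange's). Camera axes: x right, y down, z forward; pixel columns grow to the right and rows downward; lengths in m; the calibration is good to about 2 mm. A picture is of the moment at which its call begins: read the wrist's pose just before it.
- order.close_job(): hands the job in; it is judged then, once.
The state is a dict: "time": time; "joint_positions": joint angles; "joint_vel": joint speeds; "joint_torque": joint torques, N m; "ee_pos": TCP position; "eef_rot": TCP orientation; "ft_force": force on the tool from outside, world axes, zero at the start; "torque": the same for the moment, N m; "width": finger opening in m; "grip_force": force on a finger pad.
Only numpy, scipy, OpenCV 4.12 (cv2) and the standard library are available. Lean on these libraries where they do the work, as an engineer would, in place of code of your own. Each camera call takes 0.05 s, during which the arm holds its last target. There are 200 camera calls.

TASK

Take the longer of the two honing stones out of the drying rack and stand it on its long edge, fully down in the nest of the aluminium honing fixture. Then take the spring clamp off its plywood rest and clip it, handles up, well down over one of the fixture's two uprights and the stone together, so that it pinches the stone flush against the uprights. Leave the shorter stone in the rack and do not knock over the small white dropper bottle.

Things in the scene. Friction and masses are not known exactly. Their poses are not given: they have to be found in the camera images.
- long_stone: the longer honing stone, grey-green block standing on its long edge in one of the rack's two slots: 12 (x, thickness) x 120 (y, length) x 45 mm (z, height), 150 g; origin at the centre of its underside, 8 mm above the table at the start. Its top 25 mm stands clear of the rack
- short_stone: the shorter honing stone in the rack's other slot, same material: 12 (x) x 80 (y) x 45 mm (z); origin at the centre of its underside. Stays where it is
- rack: plywood drying rack, fixed, 100 (x) x 90 (y) x 28 mm high, with two parallel slots along its y at x = -30 and +30 mm, 14 mm wide, slot floor at z = 8 mm, open at both ends. Origin at the centre of its underside
- fixture: aluminium honing fixture, fixed; base 64 (x) x 150 (y) x 12 mm. On it a nest along y, 16 mm (x) by 128 mm (y), centred at x = 0, y = 0, floor at z = 12 mm, walled all round to z = 22 mm. Two uprights stand on the nest's +x side with a 54 mm gap between them, room for a finger. A stone pinched flush against them has its centre at x = 2 mm. Origin at the centre of the underside
- upright_a (a point): top centre of the fixture upright at its y = -43 mm, z = 57 mm (level with the top of a seated stone). An upright is 6 mm thick (fixture x = 8 to 14 mm), 32 mm wide (y) and rises from the nest wall; axes as the fixture
- upright_b (a point): the same point of the other, equal upright, at fixture y = +43 mm
- rest: plywood clamp rest, fixed: base 80 (x) x 110 (y) x 12 mm with an upright board 18 mm thick (x) and 100 mm long (y), top edge at z = 70 mm, on which the clamp is parked. Origin at the centre of the underside
- clamp: spring clamp, 120 g, steel with black handle ends, parked astride the rest's board with its pivot 92 mm above the table. Origin at the middle of the pivot pin; x along the pin, y the direction in which jaws and handles open and close, z up to the handles. Two flat jaws 22 mm wide (x), 6 mm thick, hang to z = -45 mm; the pin's underside is at z = -6 mm
- clamp_grip (a point): point midway between the clamp's two rounded handle ends, 43 mm above the pivot; the ends are 24 mm wide (x) and the clamp's widest part, top at 47 mm. Over the outside they measure 52 mm with 18 mm between the jaws (parked), 69 mm with jaws shut, 35 mm at the stop with the jaws 36 mm apart at the tips (about 13 N). Squeezing the ends opens the jaws
- jaw_a (a joint): angle of one clamp jaw on the pivot (the other mirrors it), rad: 0 with 18 mm between the jaws, +0.20 fully open, -0.19 shut
- dropper: small white dropper bottle, 28 mm diameter, 65 mm tall, standing beside the rack on its +x side; origin at the centre of its underside
Things that resemble listed ones, but are neither listed nor needed, are in the scene too. Leave any black or blue look-alike of the long_stone alone.

How it is judged:
On the way:
1. the long stone stands in the fixture's nest, fully down (z of long_stone in the frame of fixture between 0.009 and 0.015 m and y of long_stone in the frame of fixture between -0.006 and 0.006 m and x of long_stone in the frame of fixture between -0.006 and 0.006 m and angle between long_stone's own z axis and vertical below 0.15 rad and angle between the y axis of long_stone and the y axis of fixture, either way round below 0.08 rad), for 0.2 s.
At the end, for the whole second after the job is handed in: Long stone upright (0.1 rad), within 3 mm of the nest floor, flush to the uprights (2 mm); clamp on either upright, handles up (0.25 rad), biting at least 10 mm down, pressing on stone and fixture with over 3 N each; both at rest (z of long_stone in the frame of fixture between 0.009 and 0.015 m and y of long_stone in the frame of fixture between -0.006 and 0.006 m and x of long_stone in the frame of fixture between 0 and 0.005 m and angle between long_stone's own z axis and vertical below 0.1 rad and angle between the y axis of long_stone and the y axis of fixture, either way round below 0.08 rad and contact force between clamp and long_stone above 3 N and contact force between clamp and fixture above 3 N and z of clamp in the frame of fixture below 0.092 m and angle between clamp's own z axis and vertical below 0.25 rad and linear speed of each of clamp, long_stone below 0.02 m/s); the robot touches nothing.
It fails at once if the shorter stone is moved by more than 20 mm (distance of short_stone from where it was at the start of the episode above 0.02 m).
It fails at once if the dropper bottle is knocked over (angle between dropper's own z axis and vertical above 0.7 rad).
It also fails if it takes over 64 s, if anything falls off the work surface, if the arm or the gripper's body presses on something with over 40 N, if the wrist force passes 120 N, or if a joint passes its speed limit or range.

## Working session

There is one attempt and no reset: what is moved stays moved. The work goes in short steps, Python scripts to look and compute and a tool call to move; the robot and the scene stay as the last step left them, time stands still between calls to the robot, and variables do not carry over. Pictures are saved under pics/ and viewed, at most 10 in all, crops included, and the job is handed in when it is done.

Besides the shell and the picture viewer there is one more tool, called after "Call:" as a command line: name --pt "numbers of a row" for each row, then --argument value for the rest. jog_arm: Moves the arm, as the interface text tells. Its arguments: {"type":"object","properties":{"plan":{"type":"array"},"squeeze":{"type":"number"}},"required":["plan"]}

```bash
mkdir -p pics; ls
cat > h.py <<'E'
import numpy as np,cv2
from scipy.spatial.transform import Rotation as R
from bench import status,camera,order
def snap(n):
    s=status.read_state(); c=camera(n)
    if n=='wrist':
        T=np.eye(4);T[:3,:3]=R.from_quat(s['eef_rot']).as_matrix();T[:3,3]=s['ee_pos'];c['W']=T@c['mount']
    else: c['W']=c['world_from_camera']
    return c
def cloud(c):
    v,u=np.mgrid[:384,:512].astype(float)
    xd=(u-c['cx'])/c['fx'];yd=(v-c['cy'])/c['fy'];x,y=xd.copy(),yd.copy()
    for _ in range(10):
        f=1+c['k1']*(x*x+y*y);x,y=xd/f,yd/f
    z=c['z_map'];P=np.stack([x*z,y*z,z],-1)@c['W'][:3,:3].T+c['W'][:3,3]
    P[z==0]=np.nan
    return P
def save(n,img): cv2.imwrite('pics/'+n,img[...,::-1])
E
python3 - <<'E'
from h import *
print(status.read_state())
a=snap('scene');b=snap('side')
np.savez('s.npz',P=cloud(a),I=a['image'],Q=cloud(b),J=b['image'])
save('scene.png',cv2.resize(a['image'],(800,600)));save('side.png',cv2.resize(b['image'],(800,600)))
print(a['W'],b['W'])
E
```

```text
pics
{'time': 0.0, 'joint_positions': array([-1.23457496,  0.33284648, -0.0647088 ,  1.46098711,  0.02158472,
        1.34987919, -0.08851069]), 'joint_vel': array([-0.00071339,  0.00136538,  0.00065401,  0.00015862,  0.00088536,
       -0.00129988, -0.00117909]), 'joint_torque': array([-1.83469383e-04, -6.23265409e+01,  2.42967712e-02, -3.89893305e+01,
       -6.14364515e-02,  3.98920896e-02,  1.43487187e-04]), 'ee_pos': array([0.21933711, 0.58481964, 0.22174795]), 'eef_rot': array([ 1.78441715e-01,  9.83950226e-01, -7.05217455e-04, -1.02489191e-04]), 'ft_force': array([-0.96881614, -0.03602243,  0.05541488]), 'torque': array([-0.00696211, -0.02683057, -0.03036223]), 'grip_force': 0.0, 'width': 0.08724713053862974}
[[-0.31891777  0.56828318 -0.75851545  1.08373601]
 [ 0.94769205  0.18015271 -0.26348584  0.23695714]
 [-0.01308596 -0.80286937 -0.59601135  0.60069479]
 [ 0.          0.          0.          1.        ]] [[ 0.94606824 -0.20361116  0.25198688  0.14862684]
 [-0.32329077 -0.54310941  0.77492919 -0.88778271]
 [-0.02092778 -0.81460092 -0.57964417  0.77281134]
 [ 0.          0.          0.          1.        ]]
```

View pics/scene.png

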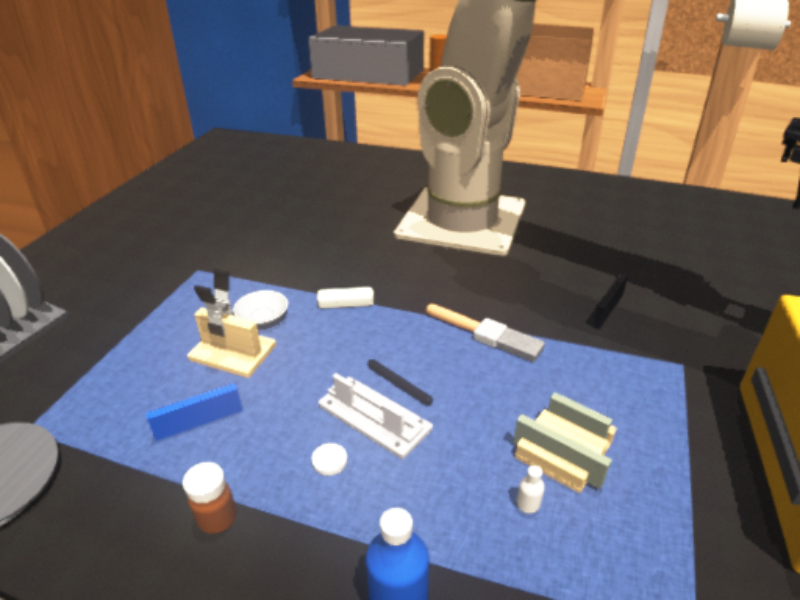

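View pics/side.png

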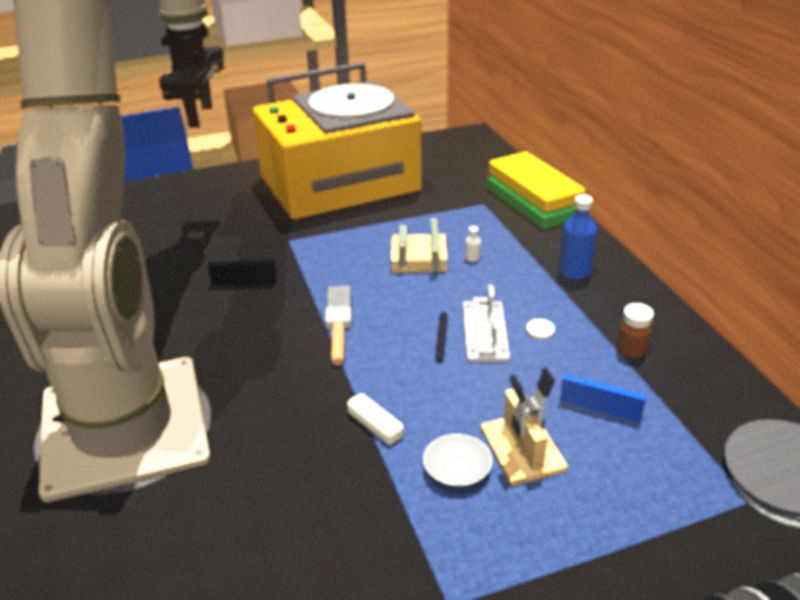

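The scene view shows these candidates for the long stone: front green at (562,450), back green at (580,415), blue at (195,410) and black at (608,300). The front green one, on the dropper side, looks longer. The clamp is at (218,310), the fixture at (375,410), and the dropper at (531,490). I'll measure them and crop in.

```bash
cat > m.py <<'E'
from h import *
d=np.load('s.npz');P,I,Q,J=d['P'],d['I'],d['Q'],d['J']
def reg(P,u0,u1,v0,v1,z0,z1,name):
    p=P[v0:v1,u0:u1].reshape(-1,3);p=p[(p[:,2]>z0)&(p[:,2]<z1)]
    if len(p)<5: print(name,len(p));return p
    (c,s,a)=cv2.minAreaRect((p[:,:2]*1000).astype(np.float32))
    print(name,len(p),np.round(c,1),np.round(s,1),round(a,1),'z',np.round(np.percentile(p[:,2],[2,50,98])*1000,1));return p
# scene
p=reg(P,325,400,250,315,.042,.07,'stones')
if len(p):
    k=cv2.kmeans(p[:,:2].astype(np.float32),2,None,(3,50,1e-6),5,cv2.KMEANS_PP_CENTERS)[1].ravel()
    for i in (0,1):
        print(np.round(p[k==i].mean(0)*1000,1), cv2.minAreaRect((p[k==i][:,:2]*1000).astype(np.float32)))
reg(P,200,280,235,292,.005,.018,'fix base');reg(P,200,280,235,292,.03,.07,'fix uprights')
reg(P,115,180,170,240,.06,.08,'board');reg(P,115,180,170,240,.005,.018,'restbase');reg(P,115,180,170,240,.08,.2,'clamp')
reg(P,328,350,296,330,.02,.08,'dropper')
reg(Q,245,290,135,180,.042,.07,'S stones');reg(Q,290,330,180,235,.005,.018,'S fix base');reg(Q,290,330,180,235,.03,.07,'S fix upr')
reg(Q,305,365,230,310,.06,.08,'S board');reg(Q,305,365,230,310,.005,.018,'S restbase');reg(Q,305,365,230,310,.08,.2,'S clamp')
a=cv2.resize(I[240:325,315:405],(400,378),interpolation=3);b=cv2.resize(I[165:243,105:185],(400,378),interpolation=3)
a2=cv2.resize(J[225:310,300:370],(400,400),interpolation=3)
save('crop.png',np.hstack([a,b]))
E
python3 m.py
```

```text
stones 1000 [580.6 273.3] [144.2 118.7] 15.7 z [42.5 51.7 64.4]
[603.6 263.3  51.2] ((621.5806884765625, 254.8804931640625), (119.51541900634766, 88.18560028076172), 70.60098266601562)
[532.3 284.9  50.2] ((530.8702392578125, 284.30084228515625), (79.76026153564453, 17.468690872192383), 72.3296127319336)
fix base 1480 [570.4  20.4] [166.2 158.9] 20.1 z [ 6.4 11.3 16.8]
fix uprights 300 [592.5  18. ] [119.3   7.9] 69.8 z [30.5 46.4 57.9]
board 327 [ 525.2 -236.2] [ 34.6 101.5] 5.3 z [60.6 69.1 77.9]
restbase 999 [ 481.6 -286.3] [191.7 209.5] 6.3 z [ 5.4 11.4 17.4]
clamp 409 [ 524.8 -241.1] [28.7 52.3] 87.6 z [ 82.1 113.7 139.5]
dropper 286 [637.5 250.6] [24.6 63.7] 66.1 z [21.2 41.7 65.1]
S stones 174 [559.1 272.2] [123.6  70.2] 71.2 z [43.7 52.8 55.7]
S fix base 707 [588.4  44.9] [214.2  96. ] 61.7 z [ 6.6 11.8 16.8]
S fix upr 96 [591.1  12.2] [118.6   6.2] 70.0 z [31.1 51.7 59.2]
S board 346 [ 519.8 -241.6] [ 35.6 101.3] 12.7 z [60.9 69.8 78.1]
S restbase 1093 [ 555.5 -187.4] [255.2 141.5] 66.7 z [ 5.4 12.2 17.2]
S clamp 455 [ 521.1 -246.5] [54.1 33.1] 8.7 z [ 82.5 109.8 139.2]
```

View pics/crop.png

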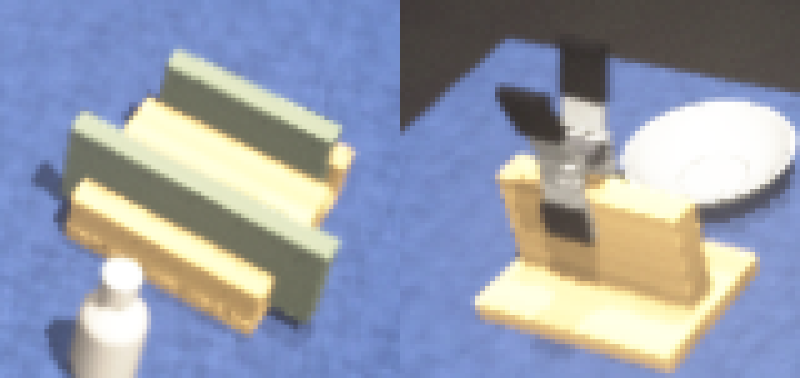

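The close crop confirms the choice: the front stone, from (70,120) to (335,250), is the longer one. Next I'll write an aiming helper and plan a look from above the rack with the wrist camera.

```bash
cat >> h.py <<'E'
def aim(pos,yaw,s=None):
    """plan numbers to reach TCP pos (mm) pointing down with tool y at world angle yaw (deg, mod 180)"""
    s=s or status.read_state();r0=R.from_quat(s['eef_rot']);t=r0.inv().apply(np.array(pos)-np.array(s['ee_pos'])*1000)
    for k in (0,180):
        y=np.radians(yaw+k);Y=np.array([np.cos(y),np.sin(y),0]);Z=np.array([0,0,-1.]);M=R.from_matrix(np.c_[np.cross(Y,Z),Y,Z])
        print('turn',np.round((r0.inv()*M).as_rotvec(),4),'shift',np.round(t,1),'j',np.round(s['joint_positions'],2))
E
python3 - <<'E'
from h import *
c=snap('wrist');print(c['mount'],c['fx'])
aim([570,270,280],-19.5)
E
```

```text
[[ 8.49842789e-04 -9.64968942e-01 -2.62362762e-01  7.21105752e-02]
 [ 9.99999478e-01  9.68841366e-04 -3.24205622e-04  2.75665467e-04]
 [ 5.67036253e-04 -2.62362350e-01  9.64969262e-01 -1.63546109e-01]
 [ 0.00000000e+00  0.00000000e+00  0.00000000e+00  1.00000000e+00]] 323.24199285479574
turn [-8.0000e-04  9.0000e-04  1.5524e+00] shift [-438.9 -171.8  -57.9] j [-1.23  0.33 -0.06  1.46  0.02  1.35 -0.09]
turn [-9.0000e-04 -8.0000e-04 -1.5892e+00] shift [-438.9 -171.8  -57.9] j [-1.23  0.33 -0.06  1.46  0.02  1.35 -0.09]
```

Call:
jog_arm --pt "0 0 0 -40 -16 -30 1" --pt "0 0 0 -85 -34 -58 1" --pt "0 0 0 -130 -50 -58 1" --pt "0 0 0 -175 -68 -58 1" --pt "0 0 0 -220 -86 -58 1" --pt "0 0 0 -265 -104 -58 1" --pt "0 0 0 -310 -121 -58 1" --pt "0 0 0 -350 -137 -58 1" --pt "0 0 0 -395 -155 -58 1" --pt "0 0 0 -439 -172 -58 1" --pt "0 0 0 -439 -172 -58 1" --pt "0 0 0 -439 -172 -58 1"

```text
time: 1.35
ee_pos: [0.5707, 0.2687, 0.28]
eef_rot: [0.18, 0.984, -0.0, -0.0]
ft_force: [0.5, 0.1, 0.5]
width: 0.0873
grip_force: 0.0
```

Run:
```python
from h import *
aim([570,270,280],-19.5)
```

```text
turn [-1.0000e-03  3.0000e-04  1.5497e+00] shift [ 1.1  0.9 -0. ] j [-0.68  0.32  0.22  1.36 -0.07  1.46  0.75]
turn [-3.0000e-04 -1.0000e-03 -1.5919e+00] shift [ 1.1  0.9 -0. ] j [-0.68  0.32  0.22  1.36 -0.07  1.46  0.75]
```

Call:
jog_arm --pt "0 0 0.14 0 0 0 1" --pt "0 0 0.28 0 0 0 1" --pt "0 0 0.42 0 0 0 1" --pt "0 0 0.56 0 0 0 1" --pt "0 0 0.7 0 0 0 1" --pt "0 0 0.84 0 0 0 0.3" --pt "0 0 0.98 0 0 0 0" --pt "0 0 1.12 0 0 0 -0.2" --pt "0 0 1.26 0 0 0 -0.2" --pt "0 0 1.4 0 0 0 -0.2" --pt "0 0 1.55 0 0 0 -0.2" --pt "0 0 1.55 0 0 0 -0.2"

```text
time: 2.55
ee_pos: [0.569, 0.2716, 0.2804]
eef_rot: [0.816, 0.578, -0.0, -0.0]
ft_force: [-0.3, 0.6, -0.7]
width: 0.0393
grip_force: 0.0
```

Run:
```python
from h import *
c=snap('wrist');P=cloud(c);np.savez('w1.npz',P=P,I=c['image']);save('w1.png',cv2.resize(c['image'],(800,600)))
s=status.read_state();print(s['joint_positions'],s['ee_pos'],s['width'])
v,u=np.mgrid[:384,:512]
m=np.isfinite(P[...,2])&(P[...,2]>.047)&(P[...,2]<.06)
n,l,st,ce=cv2.connectedComponentsWithStats(m.astype(np.uint8))
for i in range(1,n):
    if st[i,4]>60:
        p=P[l==i];print(st[i],np.round(p.mean(0)*1000,1),cv2.minAreaRect((p[:,:2]*1000).astype(np.float32)))
m=(P[...,2]>.056)&(P[...,2]<.07);p=P[m]
print('hi',len(p),p.mean(0) if len(p) else '')
```

```text
[-0.83840393  0.33349716  0.42573679  1.37447343 -0.13702123  1.46281864
 -0.75131642] [0.56918709 0.27139231 0.28041739] 0.03805918858963475
[435   0  33  67 544] [828.3 340.9  53.9] ((828.1371459960938, 341.089111328125), (5.144232749938965, 81.61744689941406), 10.443924903869629)
[ 19  17  31  16 160] [384.1 508.1  53.1] ((383.2950744628906, 507.9691467285156), (37.539859771728516, 3.191149950027466), 3.7738161087036133)
[266 112  11  97 977] [587.4 270.5  54.3] ((586.7742309570312, 267.407470703125), (118.93296813964844, 12.049175262451172), 70.99156188964844)
[216 132  12  65 664] [529.4 284.7  54.2] ((528.6580810546875, 283.59649658203125), (79.62877655029297, 12.156485557556152), 70.65542602539062)
[443 178  34  42 294] [794.7 151.6  53.5] ((799.2877197265625, 148.5543212890625), (57.917362213134766, 24.3735294342041), 42.875370025634766)
hi 4325 [0.80231268 0.33614946 0.06243514]
```

View pics/w1.png

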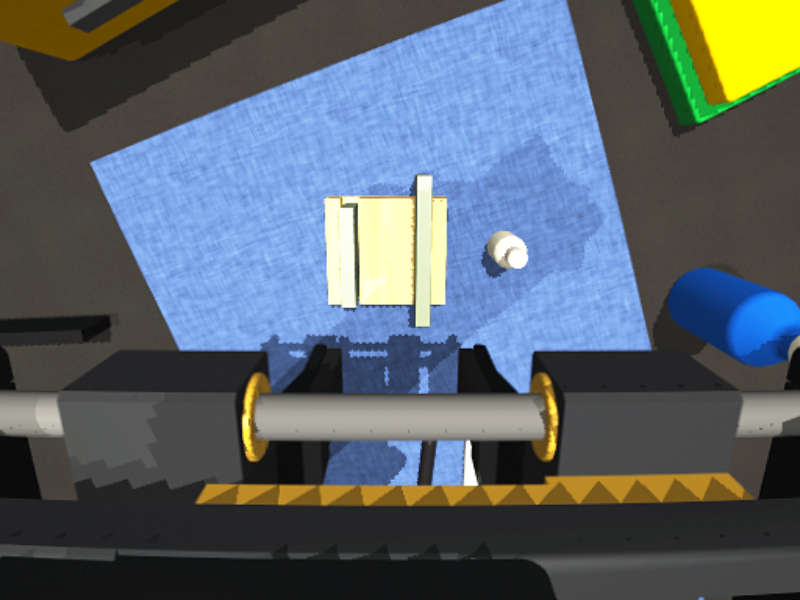

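The wrist view shows the long stone at (424,250), measuring 119 x 12 mm with its top at 54 mm, which matches the description. The dropper at (507,250) is about 50 mm to its side, so I'll go in with the fingers partly closed.

Run:
```python
from h import *
aim([586.8,267.4,32],-19.1)
```

```text
turn [-0.0006 -0.0002  0.0007] shift [  1.9  18.1 248.4] j [-0.84  0.33  0.43  1.37 -0.14  1.46 -0.75]
turn [ 4.0000e-04 -1.0000e-03 -3.1409e+00] shift [  1.9  18.1 248.4] j [-0.84  0.33  0.43  1.37 -0.14  1.46 -0.75]
```

Call:
jog_arm --pt "0 0 0 2 18 40 -0.4" --pt "0 0 0 2 18 80 -0.4" --pt "0 0 0 2 18 120 -0.4" --pt "0 0 0 2 18 160 -0.4" --pt "0 0 0 2 18 190 -0.4" --pt "0 0 0 2 18 210 -0.4" --pt "0 0 0 2 18 230 -0.4" --pt "0 0 0 2 18 240 -0.4" --pt "0 0 0 2 18 248 -0.4" --pt "0 0 0 2 18 248 -0.4"

```text
time: 3.6
ee_pos: [0.5873, 0.2661, 0.032]
eef_rot: [0.815, 0.579, -0.0, -0.0]
ft_force: [-0.2, -0.1, -0.5]
width: 0.026
grip_force: 0.0
```

Call:
jog_arm --pt "0 0 0 0 0 0 -1" --pt "0 0 0 0 0 0 -1" --pt "0 0 0 0 0 0 -1" --pt "0 0 0 0 0 0 -1" --pt "0 0 0 0 0 0 -1" --squeeze 25

```text
time: 4.1
ee_pos: [0.5879, 0.2664, 0.0333]
eef_rot: [0.816, 0.578, 0.0, -0.0]
ft_force: [-2.7, -0.4, 6.2]
width: 0.0119
grip_force: 25.0
```

Call:
jog_arm --pt "0 0 0 0 0 -10 -1" --pt "0 0 0 0 0 -25 -1" --pt "0 0 0 0 0 -50 -1" --pt "0 0 0 0 0 -85 -1" --pt "0 0 0 0 0 -125 -1" --pt "0 0 0 0 0 -165 -1" --pt "0 0 0 0 0 -205 -1" --pt "0 0 0 0 0 -225 -1" --pt "0 0 0 0 0 -225 -1"

```text
time: 5.0
ee_pos: [0.5893, 0.266, 0.2624]
eef_rot: [0.816, 0.578, 0.003, 0.0]
ft_force: [0.2, 0.5, -1.7]
width: 0.0118
grip_force: 24.9
```

Run:
```python
from h import *
aim([580,60,256],-20)
```

```text
turn [ 0.0045 -0.0052  0.0105] shift [-197.4   59.7    5.6] j [-0.81  0.37  0.43  1.37 -0.16  1.43 -0.72]
turn [ 0.0081  0.0071 -3.1311] shift [-197.4   59.7    5.6] j [-0.81  0.37  0.43  1.37 -0.16  1.43 -0.72]
```

Call:
jog_arm --pt "0 0 0 -40 5 0 -1" --pt "0 0 0 -85 12 0 -1" --pt "0 0 0 -130 20 0 -1" --pt "0 0 0 -175 28 0 -1" --pt "0 0 0 -220 36 0 -1" --pt "0 0 0 -260 42 0 -1" --pt "0 0 0 -295 45 0 -1" --pt "0 0 0 -315 45 0 -1" --pt "0 0 0 -315 45 0 -1" --pt "0 0 0 -315 45 0 -1"

```text
time: 6.0
ee_pos: [0.5254, -0.046, 0.2571]
eef_rot: [0.816, 0.578, -0.0, -0.0]
ft_force: [-0.2, 0.8, -1.7]
width: 0.0117
grip_force: 24.9
```

Run:
```python
from h import *
c=snap('wrist');P=cloud(c);np.savez('w2.npz',P=P,I=c['image']);save('w2.png',cv2.resize(c['image'],(800,600)))
s=status.read_state();print(s['joint_positions'],s['ee_pos'],s['eef_rot'])
near=(abs(P[...,0]-.585)<.12)&(abs(P[...,1]-.02)<.13)
for lo,hi in ((.008,.015),(.018,.026),(.052,.064)):
  m=near&(P[...,2]>lo)&(P[...,2]<hi)
  n,l,st,ce=cv2.connectedComponentsWithStats(m.astype(np.uint8))
  for i in range(1,n):
    if st[i,4]>40:
        p=P[l==i];print(lo,st[i],np.round(p.mean(0)*1000,1),cv2.minAreaRect((p[:,:2]*1000).astype(np.float32)))
```

```text
[-0.55314283  0.09378812  0.59676121  1.69299189 -0.05412434  1.37193833
 -0.28473238] [ 0.5256007  -0.04519895  0.25704172] [ 8.15689611e-01  5.78489667e-01 -1.54148008e-04 -3.74542635e-04]
0.008 [ 255   29   55  128 2678] [586.1  29.2  13.2] ((581.340576171875, 20.288330078125), (150.63238525390625, 64.21907806396484), 70.62968444824219)
0.008 [ 274   39   16  110 1377] [582.3  22.6  13.4] ((581.3019409179688, 20.05252456665039), (128.53985595703125, 15.797289848327637), 70.00100708007812)
0.008 [215  53  17 104 830] [510.4  34.2  13.1] ((508.6890563964844, 31.765079498291016), (124.29719543457031, 14.093019485473633), 65.64340209960938)
0.008 [ 337   75   36   37 1043] [667.2  -6.8  11.4] ((667.0609741210938, -6.931142807006836), (42.84590148925781, 43.79850387573242), 71.46598815917969)
0.018 [ 268   30   28  126 1113] [576.1  29.7  23.2] ((579.6594848632812, 20.658584594726562), (144.30252075195312, 29.533737182617188), 70.22447967529297)
0.018 [288  71   7  48 263] [591.4  17.4  23. ] ((591.6162719726562, 16.81679916381836), (54.45361328125, 6.331606388092041), 69.97189331054688)
0.052 [293  36   7  33 195] [605.6  56.7  57.9] ((606.1334228515625, 56.962188720703125), (32.128562927246094, 6.186624526977539), 70.10254669189453)
0.052 [290 120   7  29 170] [576.5 -23.6  58.1] ((576.5968017578125, -23.758134841918945), (31.15395736694336, 6.087691783905029), 69.42267608642578)
```

View pics/w2.png

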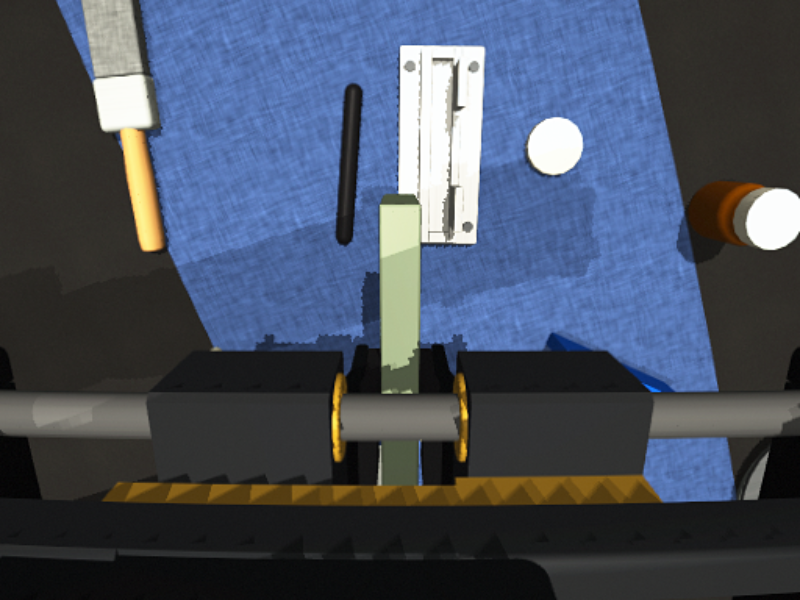

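The wrist view shows the fixture at (440,145), with its nest measuring 128.5 x 15.8 mm, which matches. The held stone is at (400,280). Next I'll measure the stone in the tool frame.

Run:
```python
from h import *
P=np.load('w2.npz')['P'];s=status.read_state();r=R.from_quat(s['eef_rot'])
T=r.inv().apply((P.reshape(-1,3)-s['ee_pos'])).reshape(P.shape)*1000
m=(T[...,2]>-40)&(T[...,2]<40)&(abs(T[...,1])<14)&(T[...,0]>15)&(T[...,0]<80)
t=T[m];print(len(t),np.percentile(t,[1,50,99],axis=0))
top=t[t[:,2]<np.percentile(t[:,2],20)+3];print('top',top.max(0),top.min(0),np.median(top,0))
for a in range(15,60,10):
    q=top[(top[:,0]>a)&(top[:,0]<a+10)]
    if len(q):print(a,q[:,1].min(),q[:,1].max(),np.median(q[:,2]))
aim([581.3,20.1,60],-20)
```

```text
2644 [[ 15.58334248  -6.25682673 -22.49335931]
 [ 39.71441559  -0.63319689 -21.04084701]
 [ 59.43097456   5.44965433  12.76159195]]
top [ 59.4583006    5.63084704 -18.6658602 ] [ 15.01639903  -6.41703498 -23.08008753] [ 38.55726019  -0.63244493 -21.0907886 ]
15 -6.381310397839556 5.470181609998841 -21.090292448745554
25 -6.256197152093665 5.3665308303848045 -21.130544258893455
35 -6.135248944328504 5.27112899442707 -21.09460196214117
45 -6.417034978686871 5.630847037240983 -21.07152527621777
55 -6.382635306140618 5.579790620351474 -20.982118816304116
turn [-0.0008 -0.0002  0.012 ] shift [ 80.   31.1 197. ] j [-0.55  0.09  0.6   1.69 -0.05  1.37 -0.28]
turn [ 3.0000e-04 -1.2000e-03 -3.1296e+00] shift [ 80.   31.1 197. ] j [-0.55  0.09  0.6   1.69 -0.05  1.37 -0.28]
```

Call:
jog_arm --pt "0 0 0.012 30 12 0 -1" --pt "0 0 0.012 60 24 30 -1" --pt "0 0 0.012 80 31 60 -1" --pt "0 0 0.012 80 31 100 -1" --pt "0 0 0.012 80 31 130 -1" --pt "0 0 0.012 80 31 150 -1" --pt "0 0 0.012 80 31 157 -1" --pt "0 0 0.012 80 31 157 -1" --pt "0 0 0.012 80 31 157 -1"

```text
time: 6.95
ee_pos: [0.5822, 0.0196, 0.1015]
eef_rot: [0.819, 0.573, 0.001, 0.0]
ft_force: [-0.0, -0.5, -1.8]
width: 0.0121
grip_force: 24.9
```

Run:
```python
from h import *
d=R.from_euler('z',-20,degrees=True).apply([.5,.0,0])
aim([581.8,20.4,36],-20)
c=snap('wrist');P=cloud(c)
near=(abs(P[...,0]-.585)<.12)&(abs(P[...,1]-.02)<.13)
for lo,hi in ((.008,.0155),(.054,.062),(.11,.13)):
  m=near&(P[...,2]>lo)&(P[...,2]<hi)
  n,l,st,ce=cv2.connectedComponentsWithStats(m.astype(np.uint8))
  for i in range(1,n):
    if st[i,4]>80:
        p=P[l==i];print(lo,st[i],np.round(p.mean(0)*1000,1),cv2.minAreaRect((p[:,:2]*1000).astype(np.float32)))
```

```text
turn [ 0.0011 -0.0008 -0.0002] shift [ 0.6 -0.8 65.5] j [-0.55  0.36  0.54  1.75 -0.21  1.09 -0.3 ]
turn [-1.2000e-03 -1.8000e-03  3.1414e+00] shift [ 0.6 -0.8 65.5] j [-0.55  0.36  0.54  1.75 -0.21  1.09 -0.3 ]
0.008 [ 212   98   85  143 5133] [590.3  44.7  13.3] ((586.7680053710938, 36.53510284423828), (115.8936538696289, 64.3659896850586), 70.02288055419922)
0.008 [244 113  21  14 216] [601.3  76.6  13.3] ((601.0635986328125, 75.92929077148438), (9.067663192749023, 15.758187294006348), 72.70050811767578)
0.008 [ 161  134   18   91 1291] [521.2  55.3  13.4] ((519.568115234375, 53.97889709472656), (75.26263427734375, 13.200906753540039), 65.904541015625)
0.008 [ 338  162   54   53 2135] [667.5  -6.3  11.4] ((667.7220458984375, -7.213264465332031), (42.95915603637695, 43.1179084777832), 37.95111846923828)
0.054 [267 123   9  50 348] [606.8  57.7  58.3] ((606.3101196289062, 57.325260162353516), (31.583898544311523, 5.113378524780273), 71.5862808227539)
0.11 [ 221  128   70  124 3857] [591.7  47.2 122.4] ((595.9442138671875, 47.18455505371094), (58.31938552856445, 30.775381088256836), 58.574764251708984)
0.11 [244 282  24  29 695] [574.2  -1.2 122.6] ((573.9946899414062, -1.3721160888671875), (17.830148696899414, 11.917774200439453), 70.51287078857422)
```

Call:
jog_arm --pt "0 0 0 0.5 -0.5 15 -1" --pt "0 0 0 0.5 -0.5 30 -1" --pt "0 0 0 0.5 -0.5 38 -1" --pt "0 0 0 0.5 -0.5 46 -1" --pt "0 0 0 0.5 -0.5 52 -1" --pt "0 0 0 0.5 -0.5 57 -1" --pt "0 0 0 0.5 -0.5 61 -1" --pt "0 0 0 0.5 -0.5 64 -1" --pt "0 0 0 0.5 -0.5 65 -1" --pt "0 0 0 0.5 -0.5 65 -1"

```text
time: 8.0
ee_pos: [0.5813, 0.0197, 0.0372]
eef_rot: [0.82, 0.573, 0.0, -0.0]
ft_force: [-9.8, -0.2, 16.4]
width: 0.0116
grip_force: 25.0
```

Call:
jog_arm --pt "0 0 0 0 -1 0 -1" --pt "0 0 0 0 -1 1 -1" --pt "0 0 0 0 -1 1.5 -1" --pt "0 0 0 0 -1 1.5 -1"

```text
time: 8.4
ee_pos: [0.5813, 0.0197, 0.0371]
eef_rot: [0.82, 0.573, 0.001, -0.0]
ft_force: [-11.4, -1.9, 30.2]
width: 0.0115
grip_force: 25.1
```

Call:
jog_arm --pt "0 0 0 0 0 -1.5 -1" --pt "0 0 0 0 0 -1.5 -0.6" --pt "0 0 0 0 0 -1.5 -0.4" --pt "0 0 0 0 0 -1.5 -0.3" --pt "0 0 0 0 0 -1.5 -0.3" --pt "0 0 0 0 0 -15 -0.3" --pt "0 0 0 0 0 -40 -0.3" --pt "0 0 0 0 0 -80 -0.3" --pt "0 0 0 0 0 -120 -0.3" --pt "0 0 0 0 0 -160 -0.3" --pt "0 0 0 0 0 -180 -0.3" --pt "0 0 0 0 0 -180 -0.3"

```text
time: 9.6
ee_pos: [0.5819, 0.0198, 0.2184]
eef_rot: [0.82, 0.573, 0.003, 0.001]
ft_force: [-0.5, -0.3, -1.1]
width: 0.0305
grip_force: 0.0
```

```bash
cat > fx.py <<'E'
from h import *
def look(n,name,near,bands,out=None):
  c=snap(n);P=cloud(c)
  if out: save(out,cv2.resize(c['image'],(800,600)))
  m0=(abs(P[...,0]-near[0])<near[2])&(abs(P[...,1]-near[1])<near[3])
  for lo,hi in bands:
    m=m0&(P[...,2]>lo)&(P[...,2]<hi)
    k,l,st,ce=cv2.connectedComponentsWithStats(m.astype(np.uint8))
    for i in range(1,k):
      if st[i,4]>40:
        p=P[l==i];print(name,lo,st[i],np.round(p.mean(0)*1000,1),cv2.minAreaRect((p[:,:2]*1000).astype(np.float32)))
  return P,c
E
python3 - <<'E'
from fx import *
P,c=look('wrist','w',(.58,.02,.06,.1),((.008,.0155),(.052,.062)))
f=P[(P[...,2]>.03)&(P[...,2]<.075)&(abs(P[...,0]-.58)<.06)&(abs(P[...,1]-.02)<.1)]
F=R.from_euler('z',-70+90-0,degrees=True).apply(f-[.5813,.0201,0])*1000 # into fixture axes (x at -20deg)
for a in range(-60,61,20):
    q=F[(F[:,1]>a)&(F[:,1]<a+20)&(F[:,2]>52)]
    if len(q):print(a,len(q),np.round([q[:,0].min(),q[:,0].max(),np.median(q[:,2])],1))
P,c=look('side','side',(.58,.02,.06,.1),((.052,.065),))
aim([540,-210,270],20)
E
```

```text
w 0.008 [ 225  100   58  128 3474] [583.8  25.6  13.3] ((581.081787109375, 20.60077667236328), (150.05490112304688, 64.2646255493164), 70.26716613769531)
w 0.008 [247 111  14 109 207] [590.8  42.4  13.3] ((580.3120727539062, 20.132198333740234), (127.78810119628906, 15.020849227905273), 70.1613540649414)
w 0.008 [189 125  13  44 342] [528.2  70.3  13.3] ((525.3474731445312, 65.53565979003906), (49.23313903808594, 13.606727600097656), 67.86973571777344)
w 0.052 [ 248  116   12  115 1336] [581.5  23.   58.4] ((580.203857421875, 20.212459564208984), (119.95601654052734, 11.51710033416748), 70.1182632446289)
w 0.052 [262 117   7  32 195] [605.7  57.8  58.3] ((606.0039672851562, 57.28873825073242), (30.78331184387207, 5.950498104095459), 70.11092376708984)
w 0.052 [262 199   6  30 174] [577.  -22.7  58.2] ((576.800537109375, -23.268178939819336), (31.448135375976562, 5.400568008422852), 70.36676788330078)
-60 292 [-6.  13.4 58.4]
-40 279 [-6.8 13.2 58.4]
-20 224 [-6.7  4.7 58.5]
0 229 [-6.6  4.7 58.4]
20 309 [-6.5 12.6 58.4]
40 371 [-6.4 13.4 58.3]
side 0.052 [308 183  11  30 192] [581.7  11.6  56.6] ((584.6228637695312, 14.42544174194336), (118.69316101074219, 20.553665161132812), 69.81230163574219)
turn [ 8.000e-04 -4.000e-04 -6.991e-01] shift [-229.8   41.1  -55.7] j [-0.59  0.26  0.57  1.62 -0.14  1.3  -0.35]
turn [-6.0000e-04 -1.0000e-03  2.4425e+00] shift [-229.8   41.1  -55.7] j [-0.59  0.26  0.57  1.62 -0.14  1.3  -0.35]
```

The long stone is seated: its top at 58.4 mm is level with the uprights, and its centre is (580.2, 20.2). Next I'll move over to look at the clamp.

Run:
```python
from h import *
aim([518,-305,290],8)
```

```text
turn [ 0.0007 -0.0005 -0.4897] shift [-326.6   53.   -75.7] j [-0.59  0.26  0.57  1.62 -0.14  1.3  -0.35]
turn [-7.0000e-04 -9.0000e-04  2.6519e+00] shift [-326.6   53.   -75.7] j [-0.59  0.26  0.57  1.62 -0.14  1.3  -0.35]
```

Call:
jog_arm --pt "0 0 0 -10 0 -40 -0.3" --pt "0 0 -0.08 -45 7 -75 -0.3" --pt "0 0 -0.16 -90 15 -75 0" --pt "0 0 -0.24 -135 22 -75 0.3" --pt "0 0 -0.32 -180 30 -75 0.6" --pt "0 0 -0.4 -225 37 -75 1" --pt "0 0 -0.49 -270 45 -75 1" --pt "0 0 -0.49 -310 50 -75 1" --pt "0 0 -0.49 -327 53 -75 1" --pt "0 0 -0.49 -327 53 -75 1" --pt "0 0 -0.49 -327 53 -75 1"

```text
time: 10.8
ee_pos: [0.5178, -0.3047, 0.2879]
eef_rot: [0.656, 0.755, -0.0, -0.001]
ft_force: [-0.9, 0.3, -0.4]
width: 0.0859
grip_force: 0.0
```

Run:
```python
from fx import *
s=status.read_state();print(s['ee_pos'],s['eef_rot'],s['joint_positions'])
P,c=look('wrist','w',(.52,-.24,.07,.08),((.008,.0155),(.062,.076),(.12,.145)),'w3.png')
np.savez('w3.npz',P=P)
```

```text
[ 0.51778518 -0.30471336  0.2878905 ] [ 6.56026209e-01  7.54737449e-01 -2.25406100e-04 -9.72223638e-04] [-0.11023627  0.29345229  0.71858101  1.45613539 -0.19246962  1.46578597
  0.747286  ]
w 0.008 [ 232   60   38   88 1617] [ 498.2 -232.1   13.4] ((499.28662109375, -236.61593627929688), (110.2729721069336, 31.60726547241211), 87.53226470947266)
w 0.008 [278  67  29  43 813] [ 551.4 -208.3   13.4] ((551.60498046875, -209.088134765625), (50.679443359375, 27.360828399658203), 86.84182739257812)
w 0.008 [210  81  12  42 247] [ 455.  -239.9   12.7] ((456.198974609375, -239.7720184326172), (12.23593807220459, 52.39175033569336), 0.07313348352909088)
w 0.008 [270 128  23  27 427] [ 547.7 -278.9   13.4] ((548.3531494140625, -278.2340393066406), (31.517574310302734, 27.439712524414062), 86.66988372802734)
w 0.062 [263  63  23  44 627] [ 524.8 -208.5   71.3] ((524.9505615234375, -210.5634307861328), (45.7791633605957, 18.274553298950195), 87.06317138671875)
w 0.062 [254 125  20  28 353] [ 521.8 -274.    71.4] ((522.04833984375, -272.4222717285156), (30.524900436401367, 18.03693199157715), 87.88447570800781)
w 0.12 [242 100  17  27 324] [ 503.2 -243.5  135.5] ((503.427734375, -243.6438446044922), (24.039653778076172, 12.231623649597168), 87.66156005859375)
w 0.12 [282 108  19  27 363] [ 542.9 -245.2  134.6] ((543.1927490234375, -245.32301330566406), (24.032503128051758, 12.253870010375977), 87.48241424560547)
```

View pics/w3.png

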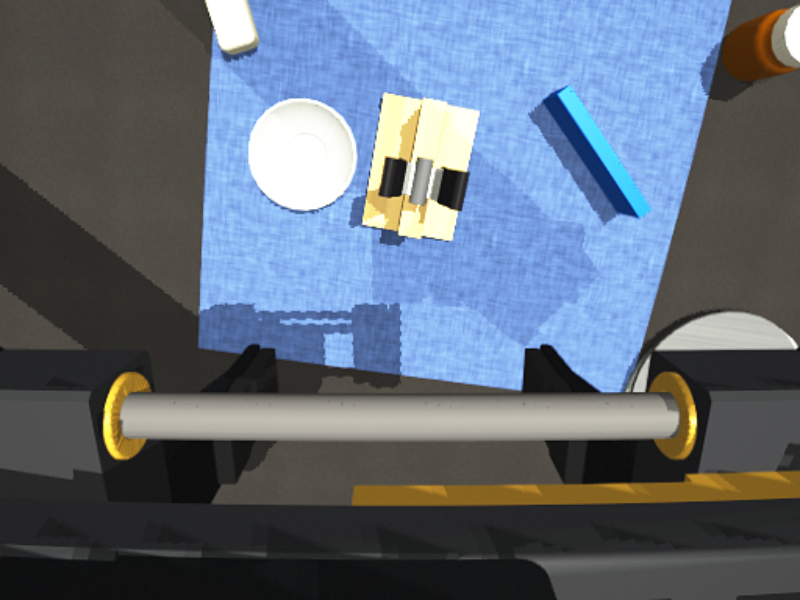

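The wrist view shows the clamp handles at (393,178) and (453,188). Their span is 52 mm as expected, with the centre at (523.3, -244.5) and the closing direction at -2.5°.

Run:
```python
from h import *
aim([523.3,-244.5,115],-2.5)
```

```text
turn [-0.0012 -0.0011  0.1849] shift [ 57.9  13.6 173.1] j [-0.11  0.29  0.72  1.46 -0.19  1.47  0.75]
turn [ 1.7000e-03 -1.8000e-03 -2.9567e+00] shift [ 57.9  13.6 173.1] j [-0.11  0.29  0.72  1.46 -0.19  1.47  0.75]
```

Call:
jog_arm --pt "0 0 0.1 30 7 20 1" --pt "0 0 0.185 58 13.5 50 1" --pt "0 0 0.185 58 13.5 80 1" --pt "0 0 0.185 58 13.5 110 1" --pt "0 0 0.185 58 13.5 135 1" --pt "0 0 0.185 58 13.5 150 1" --pt "0 0 0.185 58 13.5 162 1" --pt "0 0 0.185 58 13.5 170 1" --pt "0 0 0.185 58 13.5 173 1" --pt "0 0 0.185 58 13.5 173 1"

```text
time: 11.85
ee_pos: [0.5234, -0.246, 0.1162]
eef_rot: [0.723, 0.691, 0.0, 0.0]
ft_force: [-0.1, -0.9, 1.5]
width: 0.087
grip_force: 0.0
```

Call:
jog_arm --pt "0 0 0 0 0 0 0.3" --pt "0 0 0 0 0 0 0" --pt "0 0 0 0 0 0 -0.5" --pt "0 0 0 0 0 0 -1" --pt "0 0 0 0 0 0 -1" --pt "0 0 0 0 0 0 -1" --pt "0 0 0 0 0 0 -1" --pt "0 0 0 0 0 0 -1" --squeeze 25

```text
time: 12.65
ee_pos: [0.5231, -0.2459, 0.1158]
eef_rot: [0.723, 0.691, -0.0, -0.0]
ft_force: [-0.6, 0.0, -1.3]
width: 0.0323
grip_force: 25.0
```

Call:
jog_arm --pt "0 0 0 0 0 -10 -1" --pt "0 0 0 0 0 -25 -1" --pt "0 0 0 0 0 -50 -1" --pt "0 0 0 0 0 -80 -1" --pt "0 0 0 0 0 -110 -1" --pt "0 0 0 0 0 -130 -1" --pt "0 0 0 0 0 -130 -1" --pt "0 0 0 0 0 -130 -1"

```text
time: 13.45
ee_pos: [0.5233, -0.2461, 0.2465]
eef_rot: [0.723, 0.691, 0.0, 0.0]
ft_force: [-0.3, 0.4, -1.4]
width: 0.0325
grip_force: 25.0
```

Run:
```python
from fx import *
aim([571.2,-21.7,215],-20)
P,c=look('side','side',(.52,-.24,.06,.1),((.14,.29),),'sd1.png')
I=c['image'];s=status.read_state()
# project TCP
q=np.linalg.inv(c['W'])@np.r_[s['ee_pos'],1];u,v=c['fx']*q[0]/q[2]+c['cx'],c['fy']*q[1]/q[2]+c['cy'];print(u,v)
u,v=int(u),int(v);save('sd1.png',cv2.resize(I[max(0,v-50):v+70,u-70:u+70],(700,600),interpolation=3))
```

```text
turn [ 1.10e-03 -3.00e-04  3.04e-01] shift [226.3  37.7  31.6] j [-0.24  0.25  0.72  1.59 -0.17  1.37  0.45]
turn [ 4.0000e-04  1.5000e-03 -2.8376e+00] shift [226.3  37.7  31.6] j [-0.24  0.25  0.72  1.59 -0.17  1.37  0.45]
side 0.14 [ 328  174   37   58 1023] [ 521.2 -252.1  238.3] ((522.9561157226562, -248.6082763671875), (29.930707931518555, 57.990936279296875), 87.19972229003906)
344.78139630630045 196.81436744124693
```

View pics/sd1.png

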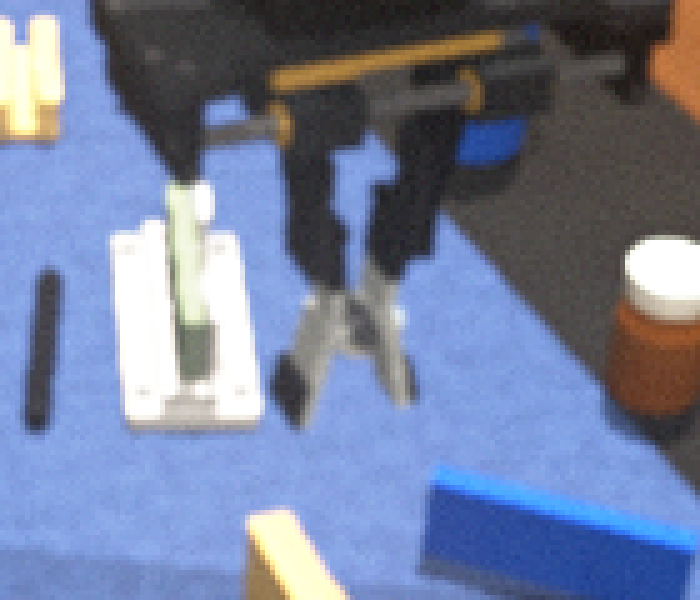

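The side crop shows the clamp held with its jaws open: pivot at (355,310), tips at (300,420) and (405,400). It hangs roughly straight.

Call:
jog_arm --pt "0 0 0.06 35 6 0 -1" --pt "0 0 0.12 75 12 0 -1" --pt "0 0 0.18 115 18 0 -1" --pt "0 0 0.24 155 25 0 -1" --pt "0 0 0.3 190 32 0 -1" --pt "0 0 0.304 215 37 10 -1" --pt "0 0 0.304 226 37.5 25 -1" --pt "0 0 0.304 226 37.5 32 -1" --pt "0 0 0.304 226 37.5 32 -1" --pt "0 0 0.304 226 37.5 32 -1"

```text
time: 14.5
ee_pos: [0.5705, -0.0241, 0.214]
eef_rot: [0.82, 0.572, -0.0, 0.0]
ft_force: [-0.4, -0.3, -0.2]
width: 0.0325
grip_force: 25.0
```

Run:
```python
from fx import *
aim([571.2,-21.7,98],-20)
s=status.read_state();r=R.from_quat(s['eef_rot'])
out=[]
for n in ('side','scene'):
  c=snap(n);P=cloud(c);T=r.inv().apply(P.reshape(-1,3)-s['ee_pos'])*1000
  m=(abs(T[:,0])<25)&(abs(T[:,1])<40)&(T[:,2]>5)&(T[:,2]<95);t=T[m];print(n,len(t))
  for a in range(5,95,8):
    q=t[(t[:,2]>a)&(t[:,2]<=a+8)]
    if len(q)>5: print(a,len(q),'x',np.round(np.percentile(q[:,0],[3,97]),1),'y',np.round(np.percentile(q[:,1],[3,50,97]),1))
  q=np.linalg.inv(c['W'])@np.r_[s['ee_pos']-[0,0,.05],1];u,v=int(c['fx']*q[0]/q[2]+c['cx']),int(c['fy']*q[1]/q[2]+c['cy'])
  out.append(cv2.resize(c['image'][v-60:v+60,u-40:u+40],(400,600),interpolation=3))
save('both.png',np.hstack(out))
```

```text
turn [-0.0001  0.0006 -0.0027] shift [  2.6  -0.2 116. ] j [-0.57  0.24  0.62  1.65 -0.14  1.3  -0.27]
turn [1.0000e-03 2.0000e-04 3.1389e+00] shift [  2.6  -0.2 116. ] j [-0.57  0.24  0.62  1.65 -0.14  1.3  -0.27]
side 277
5 20 x [-14.2   1.5] y [-12.9   9.1  14. ]
13 22 x [-16.4   4.7] y [-11.4   8.5  13.5]
21 75 x [-16.4  13. ] y [-12.8   0.4  13.9]
29 39 x [-16.8   7.4] y [-15.   -6.2  16.4]
37 25 x [-13.6   5.7] y [-17.  -12.6  19.2]
45 40 x [-14.6   9.1] y [-21.2 -13.4  24. ]
53 29 x [-13.8   6.5] y [-23.4 -16.6  24.5]
61 26 x [-13.5   8.7] y [-24.8 -18.6  25.5]
scene 551
5 44 x [-2.8 14.7] y [-12.4  -8.8  14.2]
13 63 x [-6.  14.8] y [-11.2  -7.2  13.2]
21 111 x [-4.5 19.2] y [-12.2   4.6  15.2]
29 60 x [-5.  18.8] y [-15.8  14.1  16.9]
37 53 x [-6.5 14.6] y [-16.7  16.4  18.6]
45 75 x [-7.4 15.9] y [-21.   19.   23.6]
53 80 x [-8.6 15.5] y [-23.   21.8  25.1]
61 63 x [-7.3 16.1] y [-23.5  18.4  26.1]
```

View pics/both.png

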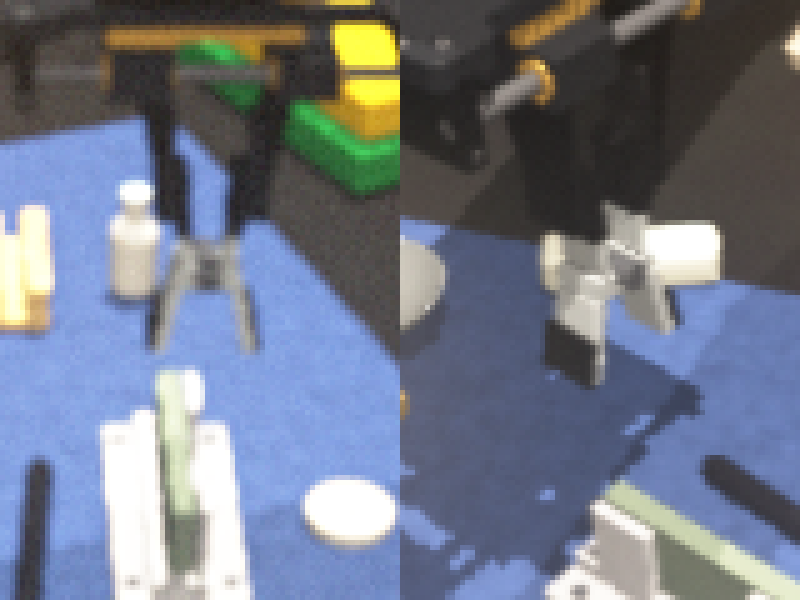

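The left half (side view) shows the open jaws at (160,340) and (248,340), straddling the stone and upright ahead. The tips measure about 68 mm below the TCP with a gap of about 37 mm, so I'll lower the clamp.

Call:
jog_arm --pt "0 0 0 2.5 -2 10 -1" --pt "0 0 0 2.5 -2 30 -1" --pt "0 0 0 2.5 -2 50 -1" --pt "0 0 0 2.5 -2 60 -1" --pt "0 0 0 2.5 -2 70 -1" --pt "0 0 0 2.5 -2 80 -1" --pt "0 0 0 2.5 -2 85 -1" --pt "0 0 0 2.5 -2 85 -1"

```text
time: 15.4
ee_pos: [0.5696, -0.0189, 0.1285]
eef_rot: [0.819, 0.574, -0.0, -0.0]
ft_force: [-0.4, 0.1, -0.7]
width: 0.0326
grip_force: 25.0
```

Run:
```python
from fx import *
aim([569.8,-21.2,95],-20)
```

```text
turn [-0.0006  0.0004  0.0001] shift [-2.1  1.  33.5] j [-0.55  0.31  0.6   1.76 -0.19  1.13 -0.24]
turn [-6.0000e-04 -1.0000e-03 -3.1415e+00] shift [-2.1  1.  33.5] j [-0.55  0.31  0.6   1.76 -0.19  1.13 -0.24]
```

Call:
jog_arm --pt "0 0 0 -1.5 0.5 6 -1" --pt "0 0 0 -1.5 0.5 12 -1" --pt "0 0 0 -1.5 0.5 18 -1" --pt "0 0 0 -1.5 0.5 23 -1" --pt "0 0 0 -1.5 0.5 28 -1" --pt "0 0 0 -1.5 0.5 33 -1" --pt "0 0 0 -1.5 0.5 33 -1"

```text
time: 16.1
ee_pos: [0.5696, -0.0205, 0.0954]
eef_rot: [0.819, 0.574, -0.0, -0.0]
ft_force: [0.7, 0.6, -1.6]
width: 0.0325
grip_force: 25.0
```

Call:
jog_arm --pt "0 0 0 0 0 0 -0.2" --pt "0 0 0 0 0 0 -0.1" --pt "0 0 0 0 0 0 0" --pt "0 0 0 0 0 0 0.05" --pt "0 0 0 0 0 0 0.1" --pt "0 0 0 0 0 0 0.15" --pt "0 0 0 0 0 0 0.2" --pt "0 0 0 0 0 0 0.3" --pt "0 0 0 0 0 0 0.45" --pt "0 0 0 0 0 0 0.6" --pt "0 0 0 0 0 0 0.6"

```text
time: 17.2
ee_pos: [0.5696, -0.0203, 0.0961]
eef_rot: [0.819, 0.574, -0.0, -0.0]
ft_force: [-0.1, 0.2, -0.5]
width: 0.0679
grip_force: 0.0
```

Call:
jog_arm --pt "0 0 0 0 0 0 0.75" --pt "0 0 0 0 0 -5 0.75" --pt "0 0 0 0 0 -15 0.75" --pt "0 0 0 0 0 -30 0.75" --pt "0 0 0 0 0 -60 0.75" --pt "0 0 0 0 0 -100 0.75" --pt "0 0 0 0 0 -140 0.75" --pt "0 0 0 -40 0 -150 0.75" --pt "0 0 0 -60 0 -150 0.75" --pt "0 0 0 -60 0 -150 0.75"

```text
time: 18.2
ee_pos: [0.5486, -0.0807, 0.2483]
eef_rot: [0.821, 0.571, 0.001, 0.001]
ft_force: [0.1, 0.5, -0.7]
width: 0.076
grip_force: 0.0
```

Run:
```python
from fx import *
P,c=look('wrist','w',(.58,.02,.06,.1),((.008,.0155),(.052,.062),(.1,.13)))
out=[]
for n in ('side','scene'):
  c=snap(n);P=cloud(c)
  q=np.linalg.inv(c['W'])@np.r_[.571,0,.07,1];u,v=int(c['fx']*q[0]/q[2]+c['cx']),int(c['fy']*q[1]/q[2]+c['cy'])
  out.append(cv2.resize(c['image'][v-45:v+45,u-30:u+30],(400,600),interpolation=3))
  w=P[(abs(P[...,0]-.571)<.04)&(abs(P[...,1]+.022)<.02)&(P[...,2]>.06)&(P[...,2]<.18)];print(n,'handle top',np.percentile(w[:,2],99))
save('both2.png',np.hstack(out))
```

```text
w 0.008 [ 223    4   56  134 1603] [563.5  26.8  13.2] ((580.2315673828125, 20.594085693359375), (150.72979736328125, 63.87190628051758), 70.82196044921875)
w 0.008 [ 264    4   16   95 1355] [610.9  34.5  13.3] ((610.939208984375, 34.06500244140625), (103.49675750732422, 17.48591423034668), 70.039306640625)
w 0.008 [244  14   4  85 234] [581.1  40.4  13.3] ((580.7023315429688, 39.36621856689453), (92.56254577636719, 3.0374860763549805), 70.45003509521484)
w 0.008 [187  30  13  48 355] [528.2  68.7  13.1] ((524.7862548828125, 64.62753295898438), (52.0845947265625, 14.122727394104004), 68.40282440185547)
w 0.052 [ 247    7   18   92 1236] [591.8  40.4  58.2] ((590.6409301757812, 33.026893615722656), (88.89844512939453, 17.488727569580078), 69.42303466796875)
w 0.1 [227  97  15  28 388] [552.9 -12.8 114.3] ((552.8069458007812, -12.767141342163086), (23.714824676513672, 11.968419075012207), 69.01898956298828)
w 0.1 [271  97  15  28 392] [590.4 -26.5 114.4] ((590.351806640625, -26.530406951904297), (23.82743263244629, 11.896818161010742), 70.52391815185547)
side handle top 0.11926657897561499
scene handle top 0.11867512902452748
```

View pics/both2.png

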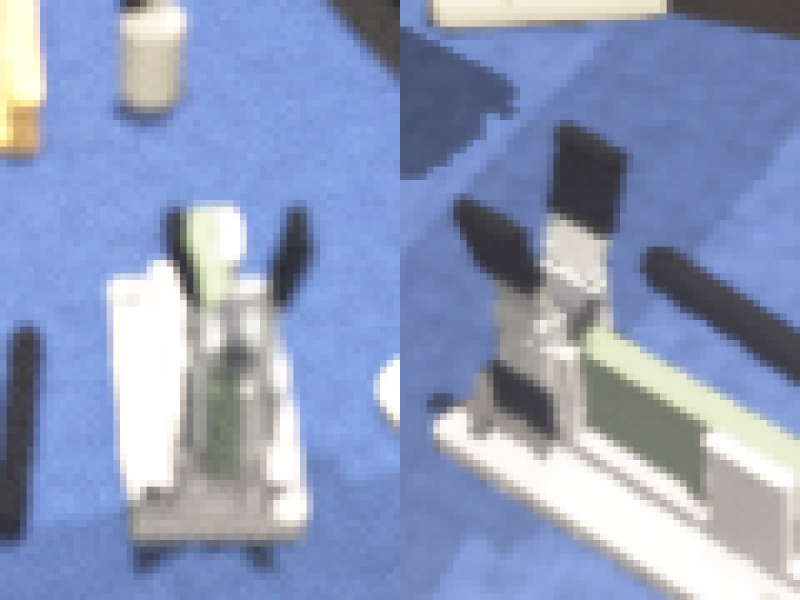

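Both views show the clamp upright on upright A, with its handle tops at 119 mm (pivot about 72 mm). Stone and upright together measure 17.5 mm across, so they are flush. I'm handing the job in.

```bash
python3 -c "
from bench import order
print(order.close_job())"
```

```text
the job is handed in; nothing more can be done
None
```

The long stone is seated in the fixture's nest and clamped flush against upright A. The shorter stone and the dropper bottle were not touched. I handed the job in at about 18 s of the 64 s allowed, and no verdict came back.

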